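# Clamp a plywood rail in the drilling jig

### The arm

A 7-joint arm with a two-finger parallel gripper is mounted at the origin on the work surface. World frame = base frame: x ahead of the robot, y to its left, z up, the work surface at z = 0. Lengths are in m, angles in rad, forces in N, time in s.
With the tool pointing down it reaches from about 0.425 to 0.875 m from the base axis. Payload 4.7 kg.
Tool frame: the origin (TCP) lies at the very end of the fingers, on their centre line; the grasp point (between the pads) lies 19 mm behind it; z points along the fingers, y is the line along which they close (so a half turn about z gives the same grasp; the last joint's range is limited). The gripper opens to 87 mm and grips with 3 to 60 N. Pads are 19 mm wide; open, the fingers measure 117 mm over their backs; the gripper's body (75 mm by 190 mm) begins 51 mm behind the grasp point.
Start: joints at [-1.209, 0.321, -0.07, 1.45, 0.023, 1.371, -0.057], TCP at [0.222, 0.611, 0.223] pointing down, gripper open.
Joint ranges: [-2.86, 2.86], [-0.3, 2.09], [-1.38, 1.24], [0.06, 2.45], [-1.56, 4.7], [0.09, 2.05], [-2.69, 2.69]. Speed limits (rad/s): [2.57, 2.57, 3.14, 3.14, 3.14, 3.14, 3.14].

### API

Orientations are given as a rotation vector (axis times angle).
In Python, from bench import get_state, get_image, get_calibration, close_job gives the robot as it stands.
- The arm moves only by the shell command python3 -m crank 'ROWS' [FORCE]. ROWS is JSON, a list of rows, each a list of 5 numbers: the opening, from 0 (shut) to 1 (fully open), then the shift along the world's x, y, z in units of 0.2 m (1.0 is 0.2 m), then the turn about the world's z in units of 2 pi rad (1.0 is 2 pi rad). A call has 1 to 5 rows; each row is the pose to reach, as a shift and turn from the pose commanded when the call began, turning the shorter way round; what a row does not reach only later rows make up. A row lasts 1/8 s, in which the tool goes at most 62.5 mm and 10.7 degrees, less where a joint would pass 70% of its speed; a pose out of reach is approached as far as the arm can. A call with a number of a shift or a turn outside -1 to 1 is refused whole. A call with a gripper value outside its range is refused whole. The fingers move at their own pace and stop on an object; FORCE is the grip in N (left out, the last holds). Time passes only in rows, so rows that repeat a pose let the fingers close. It gives the time, the measured TCP pose, the force, the opening and the grip force at its end, in the units of the state.
- get_state(): the state, without advancing time (a new reading comes with each control period).
- get_image(name): name is "scene" or "side" or "wrist"; returns the picture (400x640x3 uint8, red, green, blue); there is no depth.
- get_calibration(name): a dict with "fovy" (degrees; the focal length in pixels is half the picture's height over the tangent of half this angle, whatever the lens; pixels are square), "cx", "cy" (the principal point, pixels), "R" (3x3) and "t" (3): a world point X has camera coordinates R X + t. Camera axes: x right, y down, z forward; pixel columns grow to the right and rows downward; lengths in m; the calibration is good to about 2 mm. A picture is of the moment at which its call begins: read the wrist's pose just before it. get_calibration takes no time and is no camera call; for the wrist camera it gives the pose at the moment of the call.
- close_job(): hands the job in; it is judged then, once.
The state is a dict: "time": time; "joint_positions": joint angles; "qd": joint speeds; "joint_torque": joint torques, N m; "position": TCP position; "tool_rot": TCP orientation; "ft_force": force on the tool from outside, world axes, zero at the start; "torque": the same for the moment, N m; "grip_width": opening from 0.0 (shut) to 1.0 (fully open); "grip_force": force on a finger pad.
Only numpy, scipy, OpenCV 4.12 (cv2) and the standard library are available. Lean on these libraries where they do the work, as an engineer would, in place of code of your own. Each camera call takes 0.05 s, during which the arm holds its last target. There are 200 camera calls.

### The job

Lay the black plywood rail flat on the drilling jig, pushed home against the two side pins and the end pin. Then squeeze the yellow release button in the clamp lever's red grip, swing the lever all the way down with the button held in, and let go so that it locks with the clamp foot pressing on the rail; leave the other things on the bench where they are.

Things in the scene. Friction and masses are not known exactly. Their poses are not given: they have to be found in the camera images.
- panel_center (a point): centre, half-way up, of the loose black plywood rail: 180 mm long (its x), 64 wide (y), 15 thick, about 120 g. The last 10 mm at each end is a tab 30 mm wide; two slots 30 x 20 mm go through it 52 mm either side of centre. Both ends and faces are alike. It starts flat on the bench beside the jig, on its -y side. Grip it from above across the 64 mm at the middle.
- jig: fixed drilling jig: brown board 250 mm (x) by 345 (y from -205 to +140), its top (the bed) 18 mm above the bench. Origin on the bench under the clamp arm's pivot; z up. A toggle clamp is bolted on from y = -22 to 118 mm; its parts swing in the plane x = 0. Three steel pins, 12 mm diameter, stand 14 mm above the bed: side pins at (-60, -87) and (60, -87), end pin at (96, -125) mm.
- panel_nest (a point): fixed on the jig at (0, -125, 25.5) mm, axes as the jig's: where the rail's centre lies when it is home, its length along jig x, its +y side touching both side pins and its +x end touching the end pin. There is room for a finger on both sides of the rail midway between the pins; the raised clamp arm stands about 100 mm away on the +y side.
- lever_hinge (a point): on the hinge axis of the clamp lever, in the lever's mid-plane, at jig (0, 92, 74) mm. The axis is jig x. The point turns with the lever: its y points along the lever to the grip's end, its x stays jig x.
- grip_middle (a point): centre of the red grip's section at the yellow button: 155 mm from the hinge, 30 mm from the grip's end. The grip runs from 80 to 185 mm from the hinge, is 26 mm across along jig x and 30 mm deep in the swing plane. Axes as lever_hinge. Lever up: 226 mm above the bench, leaning 12 degrees from upright to jig +y. Lever down: 90 mm above the bench at jig y = 246, nearly level.
- button_face (a point): centre of the outer face of the yellow round release button, 24 mm diameter, on the grip's jig +x side. It stands 7 mm proud (grip and button together 33 mm across) and is pushed to jig -x, into the grip, by squeezing the grip across along jig x. It takes 4 N to start and 9 N fully in.
- lever (a joint): angle of the clamp lever, rad: 0 = up, open (78 degrees above the level); 1.257 = all the way down, clamped (6 degrees above the level). It swings down towards jig +y, away from the rail; a linkage brings the clamp arm and foot down on the rail's middle. It is stiff enough to stay where it is left; under 10 N at the grip moves it once unlocked.
- release (a joint): travel of the yellow button, m: 0 = out, 0.006 = fully in. Its spring bolt engages a quadrant with notches at lever 0, 0.314, 0.628, 0.942 and 1.257. The lever turns only while the button is in by more than 4.5 mm; let go at a notch, the bolt springs out into it (button out again) and locks the lever.
- foot: black rubber clamp foot, 25 mm diameter, sprung, on the end of the clamp arm 125 mm from its pivot; origin at the centre of its pressing face. With the lever down and locked it presses the rail with about 13 N.
- stain_center (a point): middle of the dark bottle of wood stain, 54 mm diameter, 115 mm tall, upright; leave alone.
- frame: black plywood window frame, 150 x 140 x 12 mm, lying flat, origin under its centre; leave alone.
- driver: screwdriver with an orange handle, 190 mm long, lying on the bench; leave alone.
Things that resemble listed ones, but are neither listed nor needed, are in the scene too. Leave any pink or white look-alike of the part that bears panel_center alone.

How it is judged:
On the way, in this order (a step that is already met when the one before it is completed fails the run):
1. the rail lies flat on the jig, home against the side pins and the end pin (within 3 mm), the lever still up (x of panel_center in the frame of panel_nest above -0.003 m and y of panel_center in the frame of panel_nest above -0.003 m and distance between panel_center and panel_nest below 0.0055 m and angle between the x axis of panel_center and the x axis of panel_nest, either way round below 0.04 rad and value of joint lever below 0.15 rad), for 0.2 s.
2. the lever swings down with its release button held in (value of joint lever between 0.5 and 1.1 rad and value of joint release above 0.004 m), for 0.05 s.
At the end, for the whole second after the job is handed in: The rail lies flat in the jig within 3 mm of touching the side pins and the end pin and square to within 0.04 rad; the lever is all the way down (above 1.22 rad) with its button sprung fully out (under 1.5 mm), so it is locked; the clamp foot presses on the rail with more than 8 N (x of panel_center in the frame of panel_nest above -0.003 m and y of panel_center in the frame of panel_nest above -0.003 m and distance between panel_center and panel_nest below 0.0055 m and angle between the x axis of panel_center and the x axis of panel_nest, either way round below 0.04 rad and value of joint lever above 1.22 rad and value of joint release below 0.0015 m and contact force between foot and anything else above 8 N).
It fails at once if the stain bottle, the frame or the screwdriver is moved by more than 30 mm or the bottle is tipped (distance of any of stain_center, frame, driver from where it was at the start of the episode above 0.03 m or angle between stain_center's own z axis and vertical above 0.4 rad).
It also fails if it takes over 51 s, if anything falls off the work surface, if the arm or the gripper's body presses on something with over 40 N, if the wrist force passes 120 N, or if a joint passes its speed limit or range.

## Working session

There is one attempt and no reset: what is moved stays moved. The work goes in short steps, Python scripts to look and compute and a shell command to move; the robot and the scene stay as the last step left them, time stands still between calls to the robot, and variables do not carry over. Pictures are saved under pics/ and viewed, at most 12 in all, crops included, and the job is handed in when it is done.

```bash
ls; mkdir -p pics; cat > h.py <<'E'
import numpy as np, cv2
from bench import *
def snap(n,f):
    c=get_calibration(n); im=get_image(n); cv2.imwrite(f'pics/{f}.png',im[:,:,::-1]); np.savez(f'pics/{f}.npz',im=im,**{k:np.array(v) for k,v in c.items()}); return im,c
def load(f):
    d=np.load(f'pics/{f}.npz'); return d['im'],d
def ray(c,u,v):
    f=200/np.tan(np.radians(float(c['fovy']))/2); R=np.array(c['R']);t=np.array(c['t'])
    d=R.T@np.array([(u-c['cx'])/f,(v-c['cy'])/f,1]); return -R.T@t,d
def onz(c,u,v,z):
    o,d=ray(c,u,v); return o+d*(z-o[2])/d[2]
def proj(c,X):
    f=200/np.tan(np.radians(float(c['fovy']))/2); p=np.array(c['R'])@np.array(X)+np.array(c['t']); return p[:2]/p[2]*f+np.array([c['cx'],c['cy']])
E
python3 - <<'E'
from h import *
a,c=snap('scene','s0'); b,d=snap('side','d0')
for k in (c,d): print(k)
print(get_state())
E
```

```text
pics
{'fovy': 53.28223136323117, 'cx': 319.551684329075, 'cy': 198.92666071454602, 'R': array([[ 0.26221854,  0.96495097,  0.01053829],
       [ 0.55288215, -0.14127344, -0.82119616],
       [-0.79092526,  0.2211593 , -0.57054869]]), 't': array([ 0.02415964, -0.2261232 ,  1.74195745])}
{'fovy': 57.746524684461505, 'cx': 323.93806010646745, 'cy': 201.3131858942783, 'R': array([[ 0.99077811, -0.13537429, -0.00570402],
       [-0.09629262, -0.67388135, -0.73253782],
       [ 0.09532295,  0.72633169, -0.68070243]]), 't': array([-0.59409018,  0.05510877,  1.22429803])}
{'time': 0.1, 'joint_positions': array([-1.20890211,  0.32174776, -0.07011718,  1.45153571,  0.02264814,
        1.37082758, -0.05690739]), 'qd': array([-1.02763424e-03, -1.20294409e-03,  1.13075899e-03, -2.67470112e-03,
       -9.18457309e-05, -4.36824380e-04,  1.41688339e-03]), 'joint_torque': array([-2.61735950e-04, -4.92574131e+01, -4.05873125e-01, -3.13396454e+01,
       -6.43056957e-02,  3.95818159e-02,  9.14818020e-05]), 'position': array([0.22140978, 0.6105987 , 0.22158058]), 'tool_rot': array([-5.43441456e-01, -3.09405915e+00,  2.70604796e-03]), 'ft_force': array([ 0.24974463, -0.23403695, -0.30831603]), 'torque': array([ 0.02429351,  0.00095451, -0.01612123]), 'grip_force': 0.0, 'grip_width': 0.9980034300233692}
```

View pics/s0.png

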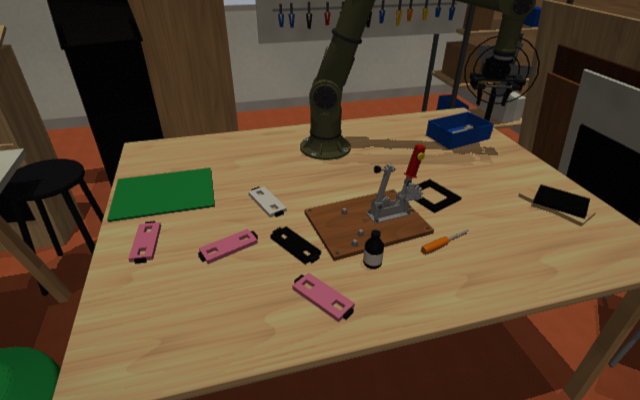

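View pics/d0.png

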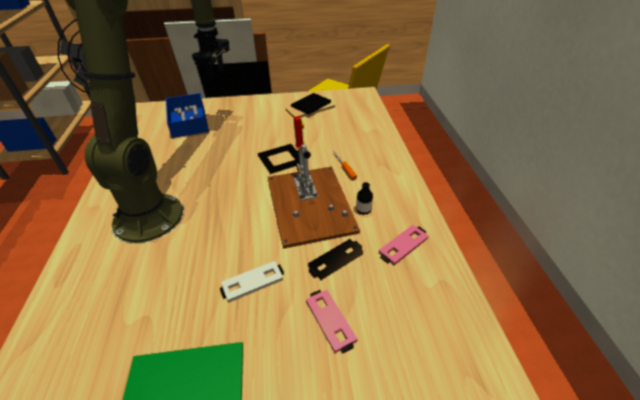

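The scene view shows the black rail around (296,244) between pink and white look-alikes, with the jig board around (368,224), its clamp's red grip at (415,160) and the yellow button at (421,156). In the side view the rail is at (336,259), the jig at (312,205) and the red grip at (299,131). Next I'll measure coarse positions.

```bash
python3 - <<'E'
from h import *
for f,rw,bw in (('s0',(268,222,324,268),(300,185,440,260)),('d0',(304,236,368,282),(262,160,362,248))):
    im,c=load(f); hsv=cv2.cvtColor(im,cv2.COLOR_RGB2HSV).astype(int)
    def pts(m,w,z):
        x0,y0,x1,y1=w; mm=np.zeros(m.shape,np.uint8); mm[y0:y1,x0:x1]=m[y0:y1,x0:x1]
        n,l,s,_=cv2.connectedComponentsWithStats(mm); k=1+np.argmax(s[1:,4]); cn=cv2.findContours((l==k).astype(np.uint8),0,1)[0][0][:,0]
        return np.array([onz(c,u,v,z)[:2] for u,v in cn],np.float32)
    P=pts(hsv[...,2]<60,rw,.015); r=cv2.minAreaRect(P*1000); print(f,'rail',r, 'pix', hsv[...,2][rw[1]:rw[3],rw[0]:rw[2]].min())
    m=(hsv[...,2]<150)&(hsv[...,2]>50)&(hsv[...,1]>110)&(hsv[...,0]<20)
    P=pts(m,bw,.018); r=cv2.minAreaRect(P*1000); print('board',r, cv2.boxPoints(r).tolist())
E
```

```text
s0 rail ((607.0175170898438, -266.97412109375), (185.190185546875, 70.06590270996094), 29.179040908813477) pix 0
board ((560.0035400390625, -33.122222900390625), (273.0840759277344, 391.6902770996094), 6.06936502456665) [[403.51971435546875, 147.18820190429688], [444.93402099609375, -242.30648803710938], [716.4873657226562, -213.43264770507812], [675.0730590820312, 176.06204223632812]]
d0 rail ((597.3111572265625, -269.5805969238281), (178.32192993164062, 65.51051330566406), 28.7260684967041) pix 8
board ((544.3417358398438, -2.2671356201171875), (248.64071655273438, 397.3460388183594), 6.617463111877441) [[397.9545593261719, 180.75559997558594], [443.7447204589844, -213.9431915283203], [690.7288818359375, -185.2898712158203], [644.938720703125, 209.40892028808594]]
```

```bash
python3 -m crank '[[1,0.3,-0.3,0.65,-0.029],[1,0.6,-0.5,0.65,-0.058],[1,0.8,-0.7,0.65,-0.087],[1,1,-0.9,0.65,-0.116],[1,1,-1,0.65,-0.145]]'
python3 -m crank '[[1,0.1,-0.3,0,-0.029],[1,0.2,-0.6,0,-0.058],[1,0.35,-0.8,0,-0.087],[1,0.5,-1,0,-0.116],[1,0.5,-1,0,-0.145]]'
python3 -m crank '[[1,0.1,-0.3,0,-0.029],[1,0.15,-0.6,0,-0.058],[1,0.2,-0.9,0,-0.074],[1,0.2,-1,0,-0.074],[1,0.2,-1,0,-0.074]]'
```

```text
time: 0.72
position: [0.4141, 0.4219, 0.3502]
tool_rot: [1.857, 2.534, -0.0]
ft_force: [-0.2, 0.3, -0.4]
grip_width: 1.007
grip_force: 0.0
time: 1.35
position: [0.515, 0.2178, 0.3501]
tool_rot: [2.787, 1.445, -0.001]
ft_force: [0.4, 0.8, 0.3]
grip_width: 1.0
grip_force: 0.0
time: 1.98
position: [0.5524, 0.0221, 0.3502]
tool_rot: [-3.042, -0.784, 0.0]
ft_force: [0.2, 0.9, 1.1]
grip_width: 0.997
grip_force: 0.0
```

```bash
python3 -m crank '[[1,0,-0.3,0,0],[1,0,-0.6,0,0],[1,0,-0.9,0,0],[1,0,-0.9,0,0],[1,0,-0.9,0,0]]'; python3 - <<'E'
from h import *
s=get_state();print(s['position'],s['tool_rot']); c=get_calibration('wrist'); print(c)
snap('wrist','w0')
E
```

```text
time: 2.6
position: [0.5534, -0.1535, 0.3498]
tool_rot: [-3.038, -0.793, 0.0]
ft_force: [0.2, 0.9, 0.3]
grip_width: 1.004
grip_force: 0.0
[ 0.55342154 -0.15345948  0.34975016] [-3.03812247e+00 -7.93109913e-01  2.58194873e-04]
{'fovy': 66.7679176801811, 'cx': 314.5386888931328, 'cy': 199.5564208720567, 'R': array([[ 0.48929817, -0.872114  , -0.0021128 ],
       [-0.83143534, -0.46720401,  0.30072527],
       [-0.26325383, -0.14538767, -0.95370847]]), 't': array([-0.40426575,  0.31457221,  0.63655154])}
```

View pics/w0.png

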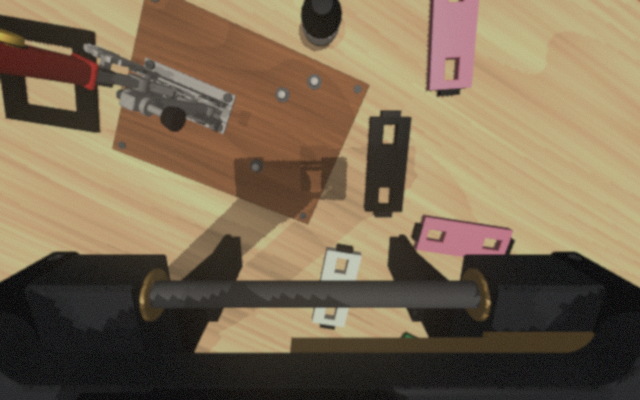

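The wrist view shows the side pins at (256,166) and (281,94), the end pin at (314,81), and the black rail at about (388,163). The red grip is at (50,62), with the yellow button at its upper edge, around (10,40). Next I'll measure all of these.

```bash
cat > m.py <<'E'
from h import *
from scipy.optimize import least_squares
def jig(pins,c,win=9):
    im=pins[1]; g=cv2.cvtColor(im,cv2.COLOR_RGB2GRAY).astype(float); W=[]
    for u,v in pins[0]:
        p=g[v-win:v+win+1,u-win:u+win+1]; m=np.clip(p-(np.median(p)+0.5*(p.max()-np.median(p))),0,None); yy,xx=np.mgrid[-win:win+1,-win:win+1]
        W.append(onz(c,u+(m*xx).sum()/m.sum(),v+(m*yy).sum()/m.sum(),.032)[:2])
    W=np.array(W); J=np.array([[-.06,-.087],[.06,-.087],[.096,-.125]])
    R=lambda a:np.array([[np.cos(a),-np.sin(a)],[np.sin(a),np.cos(a)]])
    s=least_squares(lambda p:((R(p[2])@J.T).T+p[:2]-W).ravel(),[.56,0,.11])
    return s.x,W,s.fun
def rail(im,c,w,z,thr=60):
    g=im.max(2); x0,y0,x1,y1=w; mm=np.zeros(g.shape,np.uint8); mm[y0:y1,x0:x1]=g[y0:y1,x0:x1]<thr
    n,l,s,_=cv2.connectedComponentsWithStats(mm); k=1+np.argmax(s[1:,4]); cn=cv2.findContours((l==k).astype(np.uint8),0,1)[0][0][:,0]
    return cv2.minAreaRect(np.array([onz(c,u,v,z)[:2]*1000 for u,v in cn],np.float32))
E
python3 - <<'E'
from m import *
im,c=load('w0')
x,W,r=jig(([(256,166),(281,94),(314,81)],im),c); print(x,np.degrees(x[2]),W,r*1000)
for th in(40,60,75): print(rail(im,c,(356,100,420,226),.015,th))
a=x[2];R=np.array([[np.cos(a),-np.sin(a)],[np.sin(a),np.cos(a)]])
print('nest',R@[0,-.125]+x[:2],'grip up',R@[0,.124]+x[:2],'hinge',R@[0,.092]+x[:2])
for f in('s0','d0','w0'):
    _,k=load(f); print(f,[proj(k,[*(R@[j,y]+x[:2]),z]).round(0) for j,y,z in((0,.124,.226),(-.06,-.087,.032),(.06,-.087,.032),(.096,-.125,.032))])
E
```

```text
[0.54584608 0.01718052 0.11906314] 6.821815394941292 [[ 0.49910001 -0.07640767]
 [ 0.61467547 -0.06206362]
 [ 0.65459895 -0.09546725]] [-2.49511175  0.0772053   1.07987363 -0.01300852  1.41523811 -0.06419678]
((660.0526733398438, -244.03721618652344), (6.239821910858154, 3.504753112792969e-05), 33.963096618652344)
((598.4078979492188, -263.67431640625), (172.48928833007812, 62.18709945678711), 28.764366149902344)
((599.1531372070312, -263.3253479003906), (174.25210571289062, 63.748985290527344), 28.728147506713867)
nest [ 0.56069384 -0.10693452] grip up [0.53111711 0.14030265] hinge [0.53491814 0.1085292 ]
s0 [array([418., 154.]), array([344., 209.]), array([361., 230.]), array([355., 241.])]
d0 [array([298., 125.]), array([296., 212.]), array([331., 206.]), array([345., 211.])]
w0 [array([ 4., 55.]), array([255., 166.]), array([282.,  93.]), array([315.,  80.])]
```

```bash
python3 -m crank '[[1,0.1,-0.25,-0.1,-0.0015],[1,0.228,-0.45,-0.3,-0.0015],[1,0.228,-0.558,-0.6,-0.0015],[1,0.228,-0.558,-0.9,-0.0015],[1,0.228,-0.558,-0.9,-0.0015]]'; python3 - <<'E'
from m import *
snap('wrist','w1')
E
```

```text
time: 3.28
position: [0.5962, -0.2632, 0.1646]
tool_rot: [-3.036, -0.777, 0.013]
ft_force: [-0.6, 0.7, 0.4]
grip_width: 1.0
grip_force: 0.0
```

View pics/w1.png

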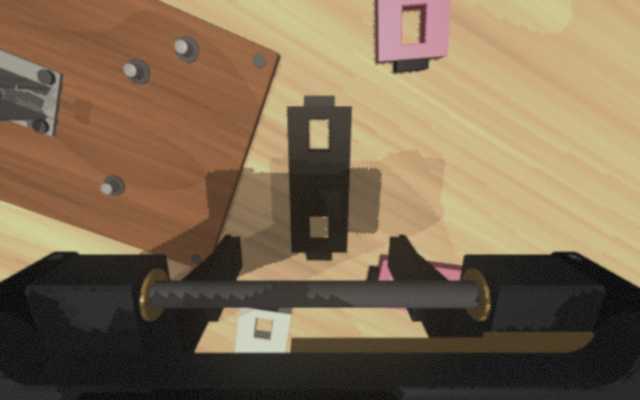

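The rail now lies upright in the wrist view at columns 288-351 and rows 97-260, square to the tool. The pins are at (181,45), (131,69) and (110,184).

```bash
python3 - <<'E'
from m import *
im,c=load('w1')
for uv in ((319,97),(319,260),(289,165),(350,165),(288,107),(351,107),(292,251),(347,251)): print(uv,onz(c,*uv,.015).round(4))
print(rail(im,c,(284,92,355,264),.015,50),get_state()['position'])
x,W,r=jig(([(181,45),(131,69),(110,184)],im),c); print(x,W,r*1000)
E
```

```text
(319, 97) [ 0.676  -0.2231  0.015 ]
(319, 260) [ 0.5206 -0.3093  0.015 ]
(289, 165) [ 0.6025 -0.2282  0.015 ]
(350, 165) [ 0.633  -0.2837  0.015 ]
(288, 107) [ 0.6533 -0.201   0.015 ]
(351, 107) [ 0.683  -0.2551  0.015 ]
(292, 251) [ 0.5158 -0.2768  0.015 ]
(347, 251) [ 0.5462 -0.3315  0.015 ]
((570.4835815429688, -281.3937683105469), (109.2314453125, 61.243953704833984), 28.5688419342041) [ 0.59849099 -0.26468871  0.1688388 ]
[ 0.63096738 -0.17405646 -3.0300547 ] [[ 0.65458535 -0.09662178]
 [ 0.61436615 -0.06281886]
 [ 0.49526644 -0.07627216]] [ 26.32550508  15.70311585 -52.70963035 -31.45662042  26.38412548
  15.75350411]
```

```bash
python3 -m crank '[[1,0,-0.005,-0.3,0],[1,0,-0.005,-0.6,0],[1,0,-0.005,-0.81,0],[1,0,-0.005,-0.82,0],[0.6,0,-0.005,-0.82,0]]' 25
python3 -m crank '[[0.6,0,0,0,0],[0.6,0,0,0,0],[0.6,0,0,0,0],[0.6,0,0,0,0]]' 25
python3 - <<'E'
from m import *
im,c=load('w1')
x,W,r=jig(([(110,184),(131,69),(181,45)],im),c); print(x,np.degrees(x[2]),r*1000)
a=x[2];R=np.array([[np.cos(a),-np.sin(a)],[np.sin(a),np.cos(a)]])
print('nest',R@[0,-.125]+x[:2],'gripup',R@[0,.124]+x[:2])
for f in('s0','d0','w0'):
    _,k=load(f); print(f,[proj(k,[*(R@[j,y]+x[:2]),z]).round(0) for j,y,z in((0,.124,.226),(.02,.124,.226),(-.06,-.087,.032),(.06,-.087,.032),(.096,-.125,.032))])
E
```

```text
time: 3.95
position: [0.6014, -0.2695, 0.01]
tool_rot: [3.042, 0.775, 0.007]
ft_force: [0.3, 0.4, 0.5]
grip_width: 0.945
grip_force: 0.0
time: 4.45
position: [0.5994, -0.2692, 0.0082]
tool_rot: [3.044, 0.773, 0.004]
ft_force: [-1.1, 1.3, 7.2]
grip_width: 0.734
grip_force: 25.0
[0.5451153  0.01688644 0.11219371] 6.428226040720784 [-0.03351809 -0.01192355  0.11231347 -0.03020438 -0.07879537  0.04212792]
nest [ 0.55911012 -0.10732767] gripup [0.53123245 0.14010684]
s0 [array([418., 154.]), array([421., 157.]), array([344., 209.]), array([360., 230.]), array([354., 240.])]
d0 [array([298., 125.]), array([304., 125.]), array([296., 212.]), array([331., 206.]), array([344., 212.])]
w0 [array([ 4., 55.]), array([ 6., 30.]), array([255., 167.]), array([282.,  94.]), array([315.,  81.])]
```

```bash
python3 -m crank '[[0.6,0,0,0.25,0],[0.6,0,0,0.35,0],[0.6,-0.07,0.25,0.35,-0.02],[0.6,-0.15,0.5,0.35,-0.04],[0.6,-0.227,0.766,0.35,-0.0613]]'
python3 -m crank '[[0.6,0,0,0,0],[0.6,0,0,0,0],[0.6,0,0,0,0]]'
python3 - <<'E'
from m import *
print(get_state()['tool_rot'])
snap('wrist','w2')
E
```

```text
time: 5.08
position: [0.552, -0.1148, 0.076]
tool_rot: [-3.137, -0.168, 0.0]
ft_force: [1.1, 0.5, -0.9]
grip_width: 0.733
grip_force: 25.0
time: 5.45
position: [0.5528, -0.1181, 0.0764]
tool_rot: [3.136, 0.172, 0.001]
ft_force: [0.4, -0.1, -0.5]
grip_width: 0.732
grip_force: 25.0
[3.13566379e+00 1.72311900e-01 5.07047384e-04]
```

View pics/w2.png

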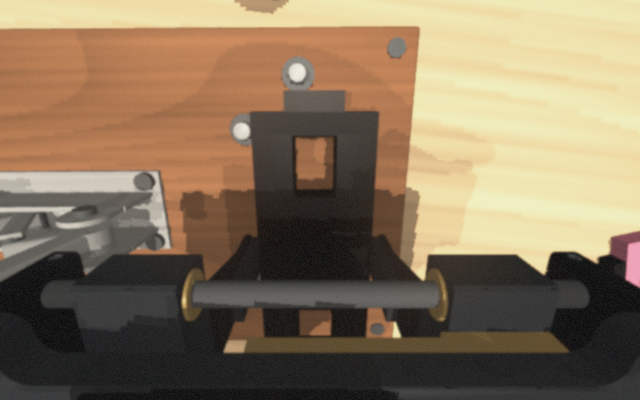

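The rail is held level above the bed. Its +x tab tip is at (315,91), the end pin at (297,72) and the +x side pin at (241,130).

```bash
python3 - <<'E'
from m import *
im,c=load('w2'); o=np.array([.5451,.0169]);a=.1122;R=np.array([[np.cos(a),-np.sin(a)],[np.sin(a),np.cos(a)]])
J=lambda X:R.T@(np.array(X)[:2]-o)
for uv in((315,91),(252,113),(378,113)): print(J(onz(c,*uv,.083)))
for uv in((297,72),(241,130)): print(J(onz(c,*uv,.032)))
print('tcp',J(get_state()['position']))
E
```

```text
[ 0.08246105 -0.13552111]
[ 0.07230891 -0.10448392]
[ 0.07219652 -0.16653283]
[ 0.09567959 -0.12429072]
[ 0.06004575 -0.08637313]
tcp [-0.00745799 -0.13504072]
```

```bash
python3 -m crank '[[0.6,0,0,-0.12,0],[0.6,0,0,-0.22,0],[0.6,0,0,-0.245,0],[0.6,0,0,-0.245,0],[0.6,0,0,-0.245,0]]' ; python3 -m crank '[[0.6,-0.003,0.025,0,0],[0.6,-0.005,0.045,0,0],[0.6,-0.006,0.055,0,0],[0.6,-0.006,0.055,0,0]]'
```

```text
time: 6.12
position: [0.5532, -0.1164, 0.0275]
tool_rot: [3.136, 0.175, 0.001]
ft_force: [-0.1, -0.9, -0.7]
grip_width: 0.729
grip_force: 25.0
time: 6.62
position: [0.552, -0.1074, 0.0276]
tool_rot: [3.133, 0.175, 0.002]
ft_force: [0.1, -6.0, -2.5]
grip_width: 0.734
grip_force: 25.0
```

```bash
python3 -m crank '[[0.6,0.02,0.002,-0.006,0],[0.6,0.033,0.004,-0.008,0],[0.6,0.04,0.0045,-0.008,0],[0.6,0.043,0.005,-0.008,0],[0.6,0.043,0.005,-0.008,0]]'
```

```text
time: 7.25
position: [0.5581, -0.1067, 0.0262]
tool_rot: [3.134, 0.174, -0.006]
ft_force: [-6.0, -5.2, 7.2]
grip_width: 0.729
grip_force: 25.0
```

```bash
python3 -m crank '[[0.85,-0.01,-0.01,0,0],[0.95,-0.01,-0.01,0,0],[0.95,-0.01,-0.01,0.02,0],[0.95,-0.01,-0.01,0.2,0],[0.95,-0.01,-0.01,0.5,0]]'
python3 -m crank '[[1,0,0,0.3,0],[1,0,0,0.6,0],[1,0,0,0.9,0.02],[1,0,0,1,0.04],[1,0,0,1,0.06]]'
python3 - <<'E'
from m import *
print(get_state()['position'],get_state()['tool_rot']); snap('wrist','w3'); snap('side','d3'); snap('scene','s3')
E
```

```text
time: 7.88
position: [0.5569, -0.105, 0.1252]
tool_rot: [3.136, 0.177, -0.007]
ft_force: [1.7, 0.6, 0.5]
grip_width: 0.945
grip_force: 0.0
time: 8.5
position: [0.5594, -0.1059, 0.3284]
tool_rot: [3.046, 0.768, 0.008]
ft_force: [-0.3, -0.8, -0.1]
grip_width: 0.999
grip_force: 0.0
[ 0.55938326 -0.10594241  0.32844339] [3.0455233  0.76760748 0.00750186]
```

View pics/w3.png

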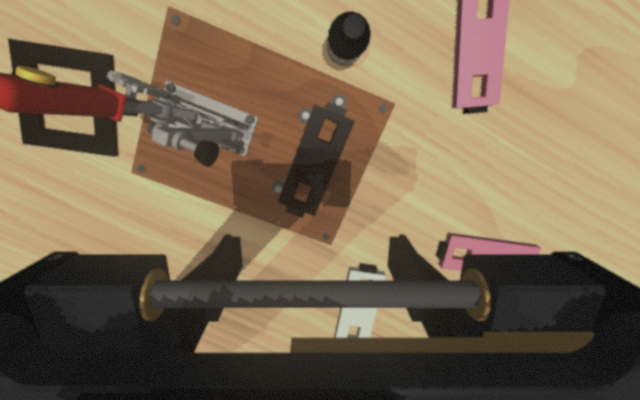

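The rail lies against the side pins (305,116) and (279,188) and the end pin (339,101). The grip and yellow button are at (35,75). I'll crop in to check the seating.

```bash
python3 - <<'E'
from m import *
im,c=load('w3'); cv2.imwrite('pics/w3c.png',cv2.resize(cv2.convertScaleAbs(im[85:235,260:380,::-1],alpha=1.6,beta=20),None,fx=4,fy=4,interpolation=2))
o=np.array([.5451,.0169]);a=.1122;R=np.array([[np.cos(a),-np.sin(a)],[np.sin(a),np.cos(a)]])
W=lambda j,y,z:[*(R@[j,y]+o),z]
for j,y,z in((.09,-.125,.033),(.08,-.093,.033),(-.08,-.093,.033),(.08,-.157,.033),(.096,-.125,.032),(.06,-.087,.032),(-.06,-.087,.032)): p=proj(c,W(j,y,z)); print((j,y),p.round(1),((p-[260,85])*4).round(0))
E
```

```text
(0.09, -0.125) [338.  105.7] [312.  83.]
(0.08, -0.093) [314.8 103.8] [219.  75.]
(-0.08, -0.093) [277.1 202.1] [ 68. 468.]
(0.08, -0.157) [355.4 120.9] [382. 144.]
(0.096, -0.125) [339.6 101.6] [318.  67.]
(0.06, -0.087) [305.9 115.5] [184. 122.]
(-0.06, -0.087) [277.9 189.3] [ 72. 417.]
```

View pics/w3c.png

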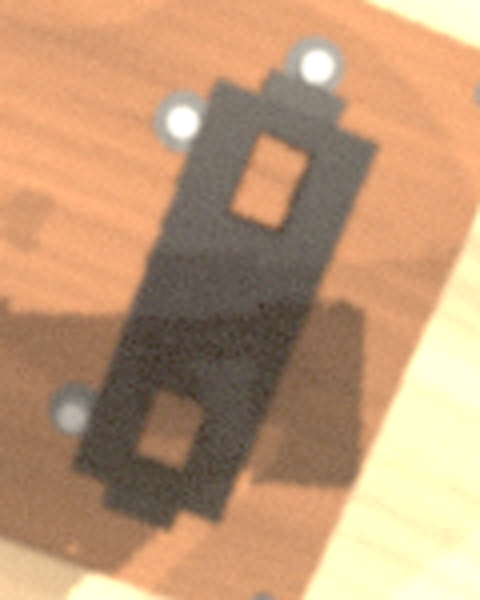

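The rail sits about 1 mm short and 1° off, because I retreated slightly while opening. That is within tolerance, but there is time to regrip, re-seat it, and release without the sideways motion.

```bash
python3 -m crank '[[1,0,0,-0.25,-0.02],[1,0,0,-0.5,-0.04],[1,0,0,-0.75,-0.06],[1,0,0,-1,-0.06],[1,0,0,-1,-0.06]]'
python3 -m crank '[[1,0,0,-0.25,0],[1,0,0,-0.45,0],[1,0,0,-0.49,0],[0.6,0,0,-0.49,0],[0.6,0,0,-0.49,0]]'
python3 -m crank '[[0.6,0,0,0,0],[0.6,0,0,0,0],[0.6,0.006,0.012,0,0],[0.6,0.015,0.018,0,0],[0.6,0.015,0.018,0,0]]'
```

```text
time: 9.28
position: [0.5548, -0.1053, 0.122]
tool_rot: [-3.137, -0.173, 0.014]
ft_force: [-0.1, -0.4, 0.7]
grip_width: 1.001
grip_force: 0.0
time: 9.9
position: [0.5601, -0.1063, 0.03]
tool_rot: [3.136, 0.176, 0.006]
ft_force: [0.7, 0.4, 0.8]
grip_width: 0.853
grip_force: 0.0
time: 10.52
position: [0.5596, -0.1066, 0.0292]
tool_rot: [3.133, 0.173, -0.004]
ft_force: [-6.2, -7.1, 12.0]
grip_width: 0.729
grip_force: 25.0
```

```bash
python3 -m crank '[[0.95,0,0,0,0],[0.95,0,0,0,0],[1,0,0,0.02,0],[1,0,0,0.25,0],[1,0,0,0.55,0]]'
python3 -m crank '[[1,0,0,0.3,0],[1,0,0,0.6,0],[1,0,0,0.9,0.02],[1,0,0,1,0.04],[1,0,0,1,0.06]]'
python3 - <<'E'
from m import *
print(get_state()['position']); im,c=snap('wrist','w4'); snap('side','d4'); snap('scene','s4')
cv2.imwrite('pics/w4c.png',cv2.resize(cv2.convertScaleAbs(im[85:235,260:380,::-1],alpha=1.6,beta=20),None,fx=4,fy=4,interpolation=2))
E
```

```text
time: 11.15
position: [0.5602, -0.1014, 0.1378]
tool_rot: [-3.137, -0.177, 0.005]
ft_force: [1.6, -0.2, 0.2]
grip_width: 0.996
grip_force: 0.0
time: 11.78
position: [0.5623, -0.1021, 0.3402]
tool_rot: [3.046, 0.768, 0.007]
ft_force: [0.4, -0.7, -1.3]
grip_width: 1.001
grip_force: 0.0
[ 0.5622696  -0.10214632  0.34023866]
```

View pics/w4c.png

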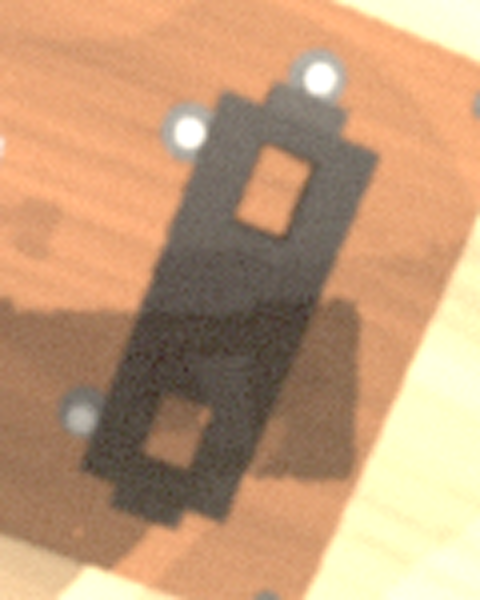

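The rail is seated again: its edge meets the pins at crop (188,131) and (81,414), and its tab meets the end pin at (318,78). Next I'll triangulate the yellow button and the grip.

```bash
python3 - <<'E'
from m import *
o=np.array([.5451,.0169]);a=.1122;R=np.array([[np.cos(a),-np.sin(a)],[np.sin(a),np.cos(a)]])
W=lambda j,y,z:np.array([*(R@[j,y]+o),z])
b=np.array(W(.0,.124,.226))
for f in('s4','d4','w4'):
    im,c=load(f); hsv=cv2.cvtColor(im,cv2.COLOR_RGB2HSV)
    for nm,lo,hi,p in(('yel',(22,120,70),(38,255,255),W(.020,.124,.226)),('red',(172,150,60),(180,255,255),W(0,.092+.1325*.208,.074+.1325*.978)),('red2',(0,190,60),(4,255,255),W(0,.092+.1325*.208,.074+.1325*.978))):
        m=cv2.inRange(hsv,lo,hi); q=proj(c,p); n,l,s,ce=cv2.connectedComponentsWithStats(m)
        print(f,nm,'pred',q.round(1),[(ce[i].round(1).tolist(),s[i].tolist()) for i in range(1,n) if s[i,4]>8 and np.hypot(*(ce[i]-q))<50])
    print('grip end',proj(c,W(0,.092+.185*.208,.074+.185*.978)).round(1),'start',proj(c,W(0,.092+.08*.208,.074+.08*.978)).round(1))
E
```

```text
s4 yel pred [421.3 157. ] [([420.4, 155.5], [418, 152, 6, 8, 37])]
s4 red pred [415.3 160.7] []
s4 red2 pred [415.3 160.7] [([414.0, 161.9], [405, 145, 20, 33, 236])]
grip end [420.9 145.2] start [410.  175.5]
d4 yel pred [303.6 124.6] [([268.1, 109.0], [254, 93, 29, 40, 637]), ([337.9, 130.0], [336, 125, 5, 11, 21]), ([305.5, 134.6], [303, 127, 5, 19, 62]), ([280.3, 140.2], [276, 129, 8, 19, 71]), ([326.2, 153.1], [319, 131, 21, 49, 235]), ([263.7, 147.2], [263, 143, 2, 8, 11]), ([314.1, 159.1], [311, 147, 8, 22, 120]), ([281.9, 158.1], [279, 153, 7, 11, 61]), ([289.3, 157.4], [288, 155, 3, 5, 10]), ([286.1, 170.9], [279, 169, 14, 5, 38])]
d4 red pred [298.4 131.8] []
d4 red2 pred [298.4 131.8] [([298.2, 130.9], [295, 117, 7, 31, 162])]
grip end [297.  116.8] start [299.8 146.2]
w4 yel pred [53.5 76.7] [([43.4, 80.6], [32, 73, 24, 15, 216])]
w4 red pred [ 75. 102.] []
w4 red2 pred [ 75. 102.] []
grip end [10.6 95.8] start [120.1 106.4]
```

```bash
python3 -m crank '[[1,-0.03,0.2,0,0.029],[1,-0.06,0.4,0,0.058],[1,-0.09,0.6,0,0.087],[1,-0.12,0.8,0,0.116],[1,-0.155,1,0,0.145]]'
python3 -m crank '[[1,0,0.1,0,0.029],[1,0,0.21,0,0.044],[1,0,0.21,0,0.044],[1,0,0.21,0,0.044]]'; python3 - <<'E'
from m import *
print(get_state()['position'],get_state()['tool_rot']); im,c=snap('wrist','w5')
for y,z in((.124,.226),(.092+.185*.208,.255)): print(proj(c,[.5451-.112*y,.0169+.9937*y,z]))
E
```

```text
time: 12.55
position: [0.5296, 0.0991, 0.3372]
tool_rot: [-2.398, -2.028, 0.001]
ft_force: [-0.2, -0.5, 0.6]
grip_width: 1.002
grip_force: 0.0
time: 13.05
position: [0.5302, 0.1384, 0.3374]
tool_rot: [2.105, 2.332, -0.002]
ft_force: [-0.1, 0.3, 0.3]
grip_width: 1.0
grip_force: 0.0
[0.53023711 0.13835774 0.33741191] [ 2.10477660e+00  2.33168660e+00 -1.50277875e-03]
[314.93702934 194.68556042]
[314.93779333 197.1979819 ]
```

View pics/w5.png

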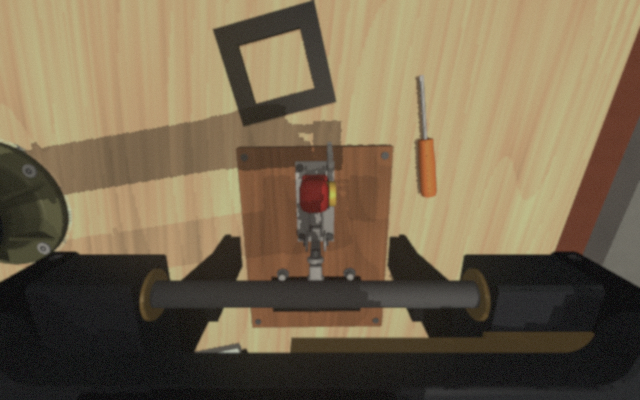

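The grip end is at (314,193) with the button on its right at (333,194), as predicted, so I'll descend and squeeze.

```bash
python3 -m crank '[[1,0.005,0.009,-0.25,0.002],[1,0.005,0.009,-0.5,0.002],[0.9,0.005,0.009,-0.65,0.002],[0.5,0.005,0.009,-0.652,0.002],[0.2,0.005,0.009,-0.652,0.002]]' 25
python3 -m crank '[[0.2,0,0,0,0],[0.2,0,0,0,0],[0.2,0,0,0,0],[0.2,0,0,0,0],[0.2,0,0,0,0]]'
python3 - <<'E'
from m import *
s=get_state(); print(s['grip_width']*87)
g=s['position']; 
h=np.array([.092,.074]); 
print('rows: theta, dx dy dz units from up')
for i,t in enumerate(np.linspace(78,4,11)):
    q=np.radians(t); q0=np.radians(78); dy=.155*(np.cos(q)-np.cos(q0)); dz=.155*(np.sin(q)-np.sin(q0)); print(i,round(t,1),np.round(np.array([-.112*dy,.9937*dy,dz])/.2,3))
E
```

```text
time: 13.72
position: [0.5322, 0.1409, 0.2088]
tool_rot: [2.087, 2.346, 0.003]
ft_force: [1.0, 0.0, 0.2]
grip_width: 0.754
grip_force: 0.0
time: 14.35
position: [0.5293, 0.1415, 0.2077]
tool_rot: [-2.083, -2.347, 0.004]
ft_force: [-9.8, -0.2, 5.7]
grip_width: 0.294
grip_force: 25.0
25.553484948632082
rows: theta, dx dy dz units from up
0 78.0 [-0.  0.  0.]
1 70.6 [-0.011  0.096 -0.027]
2 63.2 [-0.021  0.187 -0.066]
3 55.8 [-0.031  0.273 -0.117]
4 48.4 [-0.04   0.351 -0.179]
5 41.0 [-0.047  0.421 -0.25 ]
6 33.6 [-0.054  0.481 -0.329]
7 26.2 [-0.06   0.531 -0.416]
8 18.8 [-0.064  0.569 -0.508]
9 11.4 [-0.067  0.595 -0.605]
10 4.0 [-0.069  0.608 -0.704]
```

```bash
python3 -m crank '[[0.2,-0.021,0.06,-0.012,0],[0.2,-0.028,0.14,-0.045,0],[0.2,-0.037,0.23,-0.09,0],[0.2,-0.046,0.312,-0.147,0],[0.2,-0.052,0.351,-0.179,0]]'
```

```text
time: 14.98
position: [0.521, 0.213, 0.1714]
tool_rot: [2.084, 2.35, 0.002]
ft_force: [0.8, -0.1, 3.9]
grip_width: 0.296
grip_force: 25.0
```

```bash
python3 -m crank '[[0.2,-0.007,0.07,-0.071,0],[0.2,-0.014,0.13,-0.15,0],[0.2,-0.02,0.18,-0.237,0],[0.2,-0.024,0.218,-0.329,0],[0.2,-0.027,0.244,-0.426,0]]'
python3 -m crank '[[0.2,-0.001,0.008,-0.06,0],[0.2,-0.002,0.013,-0.1,0],[0.2,-0.002,0.013,-0.11,0],[0.2,-0.002,0.013,-0.12,0],[0.2,-0.002,0.013,-0.12,0]]'
```

```text
time: 15.6
position: [0.5153, 0.2625, 0.0855]
tool_rot: [-2.084, -2.35, -0.003]
ft_force: [-2.0, 3.8, 7.0]
grip_width: 0.296
grip_force: 25.0
time: 16.23
position: [0.515, 0.2652, 0.0635]
tool_rot: [-2.084, -2.348, -0.004]
ft_force: [-4.2, 4.8, 14.1]
grip_width: 0.297
grip_force: 25.0
```

```bash
python3 -m crank '[[0.4,0,0,0,0],[0.6,0,0,0,0],[0.8,0,0,0,0],[0.8,0,0,0.02,0],[0.8,0,0,0.02,0]]'
python3 - <<'E'
from m import *
im,c=snap('scene','s6');im2,c2=snap('side','d6')
A=cv2.resize(im[120:270,290:480,::-1],None,fx=4,fy=4,interpolation=2); cv2.imwrite('pics/s6c.png',A)
E
```

```text
time: 16.85
position: [0.515, 0.2625, 0.0661]
tool_rot: [2.086, 2.348, -0.001]
ft_force: [-0.7, 0.6, 0.1]
grip_width: 0.75
grip_force: 0.0
```

View pics/s6c.png

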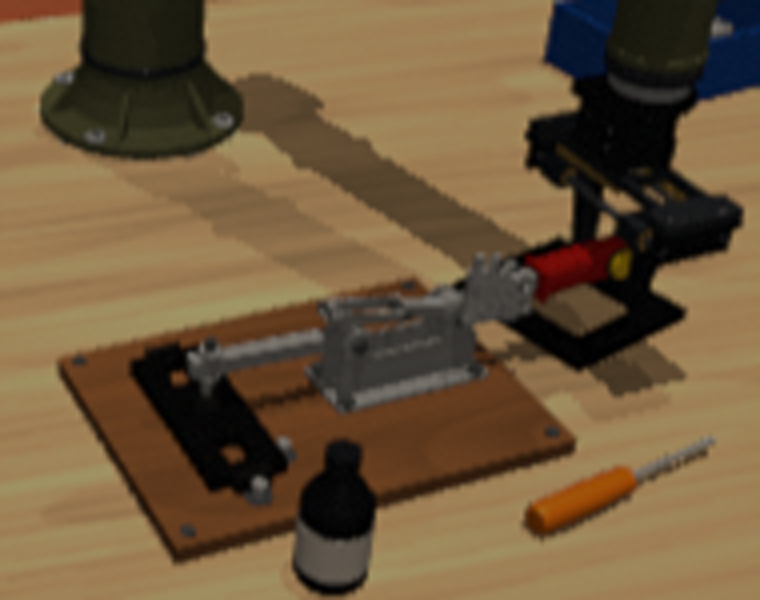

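The lever is down, with the foot on the rail's middle and the button visible at crop (620,262). I'll lift clear and confirm it has locked.

```bash
python3 -m crank '[[1,0,0,0.1,0],[1,0,0,0.4,0],[1,0,-0.2,0.7,0],[1,0,-0.4,0.9,0],[1,0,-0.4,0.9,0]]'
python3 - <<'E'
from m import *
im,c=snap('wrist','w7'); s,k=snap('scene','s7')
o=np.array([.5451,.0169]);a=.1122;R=np.array([[np.cos(a),-np.sin(a)],[np.sin(a),np.cos(a)]])
for t in (6,10,24):
  q=np.radians(t);y=.092+.155*np.cos(q);z=.074+.155*np.sin(q)
  print(t,[(proj(cc,[*(R@[j,y]+o),z]).round(1)) for cc in(c,k) for j in(.013,.02,-.013)])
for f,cc in((im,c),(s,k)):
  m=cv2.inRange(cv2.cvtColor(f,cv2.COLOR_RGB2HSV),(22,150,70),(38,255,255)); n,l,st,ce=cv2.connectedComponentsWithStats(m); print([(ce[i].round(1).tolist(),st[i].tolist()) for i in range(1,n) if st[i,4]>15][:8])
cv2.imwrite('pics/w7v.png',im[:,:,::-1])
E
```

```text
time: 17.58
position: [0.5182, 0.1792, 0.2523]
tool_rot: [2.092, 2.339, 0.014]
ft_force: [-0.5, 0.4, -0.6]
grip_width: 0.999
grip_force: 0.0
6 [array([333.4, 105.7]), array([340.2, 105.7]), array([307.9, 105.7]), array([444.9, 185.7]), array([446.2, 186.8]), array([440.2, 181.8])]
10 [array([334.1, 107.3]), array([341.1, 107.3]), array([307.8, 107.3]), array([445.2, 183.1]), array([446.4, 184.1]), array([440.5, 179.2])]
24 [array([336.8, 120.6]), array([344.6, 120.6]), array([307.4, 120.7]), array([444.4, 174.4]), array([445.8, 175.4]), array([439.7, 170.5])]
[]
[([398.2, 17.7], [396, 11, 6, 14, 40]), ([445.3, 185.2], [443, 182, 6, 7, 30])]
```

View pics/w7v.png

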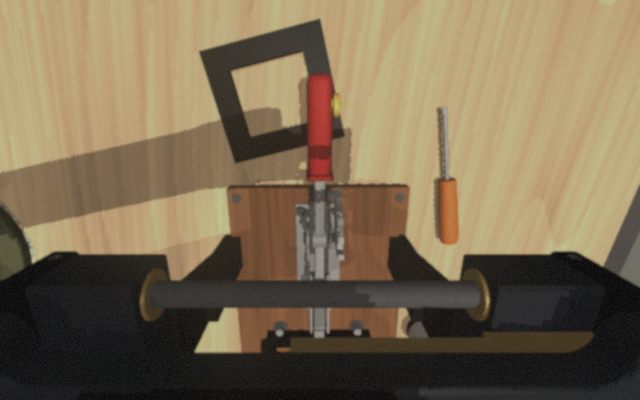

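The button stands about 7 mm proud at (336,104). Its scene position matches 6°, so the lever is down and locked.

```bash
python3 -c "
from bench import *
print(close_job())"
```

```text
the job is handed in; nothing more can be done
None
```

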